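Close a leak-test tank's lid onto its hinge and hold it for the pin

TASK

The lid of the small glass leak-test tank is lying on the wooden draining rack: pick it up, set it on the tank with its hinge knuckle between the tank's two knuckles, and press it down against the sprung seal until it is fully home and level and the knuckle holes are in line, so that a colleague could slide the hinge pin straight through. Finish while still gripping the lid and holding it pressed down like that; do not let go, leave the pin in its tray, and leave the other things on the bench alone.

Things in the scene. Friction and masses are not known exactly. Their poses are not given: they have to be found in the camera images.
- tank: Fixed glass tank with an aluminium rim, 164 x 220 mm (x, y), rim top 110 mm above the bench. Origin: centre of its underside, z up. On its +x side a jamb block carries the fixed hinge leaf with two steel knuckles, hinge axis along y. Fully home, the lid lies flat on the rim, axes parallel to the tank's, lid origin 110 mm straight above this origin. Left or right on the bench, askew up to 0.25 rad.
- tank_bore (a point): Centre of the tank's hinge hole, midway between its two knuckles: 100 mm to +x of the tank's origin, 111 mm up; axes as the tank's, hole along y. Each knuckle is a tube 20 mm outside, 11 mm bore, 30 mm long, ends bevelled; the gap between them is 44 mm, with 20 mm of free depth below this point and nothing beside it in x within 15 mm.
- seal (a joint): How far the tank's black rubber seal frame is pushed down: 0 = free, 6 mm proud of the rim all round; 0.006 m = flush with the rim, lid fully home (rigid stop). Springy: moves from 5 N, flush at 11 N. The lid's own weight (about 4 N) does not move it, so about 7 N of push is needed, and kept up; when the push ends the seal lifts the lid 6 mm again.
- lid: Loose white plastic lid, 172 x 226 mm (x, y), 8 mm thick, about 0.42 kg. Origin: centre of its underside, z up. A steel hinge leaf on its top, at the middle of the +x edge, ends in one knuckle beyond the edge, whose bottom is 9 mm below the underside; nothing else is below it. At the start it lies flat on the rack, hinge to the rack's +x, askew up to 0.1 rad.
- lid_bore (a point): Centre of the hole in the lid's knuckle: 100 mm to +x of the lid's origin, 1 mm up; axes as the lid's, hole along y. The knuckle is a tube 20 mm outside, 11 mm bore, 40 mm long, ends bevelled, with 2 mm of play at each end between the tank's knuckles. In line: this point coincides with tank_bore.
- lid_handle (a point): Centre of the grip bar of the lid's black handle, over the lid's centre, 42 mm above its underside; axes as the lid's. The bar is 16 mm wide (x), 14 mm high, 110 mm long (y), on two end posts, with 27 mm free below it. Pinch it from above across its width (fingers close along the lid's x), at its middle.
- rack: Fixed wooden draining rack, 170 x 215 mm and 30 mm high, slats along x. Origin: centre of its underside, on the bench.
- pin: Bystander: steel hinge pin, 8 mm thick and 118 mm long with a 13 mm head, lying in a low steel tray (170 x 66 x 16 mm) between tank and rack. Origin: under about its middle.
- funnel_near: Bystander: white plastic funnel cup, 88 mm across the mouth, 85 mm high, near the robot. Origin: centre of its underside.
- funnel_far: Bystander: the same kind of cup, on the far side of the bench. Origin: centre of its underside.
- coupon: Bystander: short black pipe, 32 mm thick, 70 mm high, standing on end at the far side. Origin: centre of its underside.
- coupling: Bystander: brass hose coupling, 34 mm thick, 50 mm high, standing at the far side. Origin: centre of its underside.
- wrench: Bystander: steel wrench lying on the bench, far left. Origin: under about its middle.
- jar: Bystander: white jar with a black cap, 64 mm across, 85 mm high, far right. Origin: centre of its underside.

How it is judged (in metres and radians):
On the way, in this order (a step that is already met when the one before it is completed fails the run):
1. the lid is lifted clear of the rack in the gripper (z of lid in the frame of rack above 0.06 m and contact force between the fingers and lid above 2 N), for 0.1 s.
2. the lid's knuckle is between the tank's knuckles (x of lid_bore in the frame of tank_bore between -0.006 and 0.006 m and y of lid_bore in the frame of tank_bore between -0.004 and 0.004 m and z of lid_bore in the frame of tank_bore between -0.009 and 0.009 m), for 0.1 s.
At the end, for the whole second after the job is handed in: Fingers hold the lid (over 4 N), at rest, level within 0.035 rad, seal pressed in over 4 of 6 mm; knuckle hole within 3 mm of the tank's in x and z, 4 mm along the hinge, parallel within 0.05 rad (an 8 mm pin passes the 11 mm bores); fingers do not bear on the tank (x of lid_bore in the frame of tank_bore between -0.003 and 0.003 m and y of lid_bore in the frame of tank_bore between -0.004 and 0.004 m and z of lid_bore in the frame of tank_bore between -0.003 and 0.003 m and angle between the y axis of lid and the y axis of tank, either way round below 0.05 rad and angle between lid's own z axis and vertical below 0.035 rad and value of joint seal above 0.004 m and contact force between the fingers and lid above 4 N and contact force between the fingers and tank below 1 N and linear speed of lid below 0.01 m/s); the arm keeps its last pose, push and grip.
It fails at once if the hinge pin is moved by more than 30 mm (distance of pin from where it was at the start of the episode above 0.03 m).
It fails at once if another thing on the bench is moved by more than 30 mm (distance of any of funnel_near, funnel_far, coupon, coupling, wrench, jar from where it was at the start of the episode above 0.03 m).
It also fails if it takes over 45 s, if anything falls off the work surface, if the arm or the gripper's body presses on something with over 40 N, if the wrist force passes 120 N, or if a joint passes its speed limit or range.

ROBOT

A 6-joint arm with a two-finger parallel gripper is mounted at the origin on the work surface. World frame = base frame: x ahead of the robot, y to its left, z up, the work surface at z = 0. Lengths are in mm, angles in degrees, forces in N, time in s.
With the tool pointing down it reaches from about 350 to 850 mm from the base axis. Payload 8.1 kg.
Tool frame: the origin (TCP) lies at the very end of the fingers, on their centre line; the grasp point (between the pads) lies 19 mm behind it (r.grip_point_offset is the distance from the TCP to the grasp point, in mm); z points along the fingers, y is the line along which they close (so a half turn about z gives the same grasp; the last joint's range is limited). The gripper opens to 85 mm and grips with 20 to 120 N. Pads are 22 mm wide; open, the fingers measure 114 mm over their backs; the gripper's body (76 mm by 85 mm) begins 54 mm behind the grasp point. The pads swing forward as they close: fully open they stand 13 mm farther back than shut.
Start: joints at [68.331, 7.471, 85.268, -0, 87.261, -4.893], TCP at [173.159, 574.475, 231.292] pointing down, gripper open.
Joint ranges: [-169.43, 169.43], [-51.17, 129.36], [1.28, 143.12], [-76.62, 256.62], [0, 156.53], [-152.29, 152.29]. Speed limits (degrees/s): [136.94, 136.94, 159.86, 180, 180, 180].

INTERFACE

Orientations are given as [roll, pitch, yaw] about the fixed x, y, z axes, in that order (R = Rz(yaw) Ry(pitch) Rx(roll)).
In Python, from bench import status, eyes, r gives the robot as it stands.
- The arm moves only by the shell command python3 -m handwheel 'ROWS' [FORCE]. ROWS is a JSON object whose one key "series" holds a list that holds one entry, the list of rows, each a list of 7 numbers: the shift along the tool's x, y, z in cm, then the turn, a rotation vector about the tool's x, y, z in rad, then the opening, from 0 (shut) to 1 (fully open). In form: {"series": [[[tx, ty, tz, rx, ry, rz, claw], ...]]}. A call has 1 to 12 rows; each row is the pose to reach, as a shift and turn from the pose commanded when the call began, along the tool's axes at that moment; what a row does not reach only later rows make up. A row lasts 1/8 s, in which the tool goes at most 62.5 mm and 10.7 degrees, less where a joint would pass 70% of its speed; a pose out of reach is approached as far as the arm can. A call with a gripper value outside its range is refused whole. The fingers move at their own pace and stop on an object; FORCE is the grip in N (left out, the last holds). Time passes only in rows, so rows that repeat a pose let the fingers close. It gives the time, the measured TCP pose, the force, the opening and the grip force at its end, in the units of the state.
- status.sense(): the state, without advancing time (a new reading comes with each control period).
- eyes.snapshot(name): name is "scene" or "side" or "wrist"; returns a dict with "img" (384x512x3 uint8, red, green, blue), "mtx" (3x3 intrinsics, pixels), "R" (3x3) and "t" (3): a world point X has camera coordinates R X + t. Camera axes: x right, y down, z forward; pixel columns grow to the right and rows downward; lengths in mm; the calibration is good to about 2 mm. The wrist camera is an equidistant fisheye: a pixel r from the principal point sees the ray r / f radians off the axis. A picture is of the moment at which its call begins. There is no depth.
- r.hand_in(): hands the job in; it is judged then, once.
The state is a dict: "time": time; "joint_pos": joint angles; "qd": joint speeds; "joint_efforts": joint torques, N m; "tool_pos": TCP position; "tcp_rot": TCP orientation; "ft_force": force on the tool from outside, world axes, zero at the start; "wrist_torque": the same for the moment, N m; "finger_gap": finger opening in mm; "grip_force": force on a finger pad.
Only numpy, scipy, OpenCV 4.12 (cv2) and the standard library are available. Lean on these libraries where they do the work, as an engineer would, in place of code of your own. Each camera call takes 0.05 s, during which the arm holds its last target. There are 200 camera calls.

## Working session

There is one attempt and no reset: what is moved stays moved. The work goes in short steps, Python scripts to look and compute and a shell command to move; the robot and the scene stay as the last step left them, time stands still between calls to the robot, and variables do not carry over. Pictures are saved under pics/ and viewed, at most 13 in all, crops included, and the job is handed in when it is done.

```bash
mkdir -p pics; ls; python3 - <<'E'
from bench import status, eyes, r
import cv2, numpy as np
s=status.sense(); print({k:np.round(v,2).tolist() for k,v in s.items()})
for n in("scene","side","wrist"):
    d=eyes.snapshot(n); cv2.imwrite(f"pics/{n}0.png",d["img"][:,:,::-1]); np.savez(f"pics/{n}0.npz",**d)
    R=np.array(d["R"]);print(n,np.round(d["mtx"],1).tolist(),np.round(-R.T@d["t"]).tolist(),np.round(R,2).tolist())
E
```

```text
pics
{'time': 0.0, 'joint_pos': [68.33, 7.51, 85.33, -0.0, 87.26, -4.89], 'qd': [-0.03, -0.03, 0.02, 0.06, -0.04, 0.06], 'joint_efforts': [-0.0, -56.94, -50.05, -0.0, 0.02, -0.0], 'tool_pos': [172.97, 573.97, 230.25], 'tcp_rot': [-179.9, -0.01, 163.22], 'ft_force': [-0.25, -0.01, 0.48], 'wrist_torque': [-0.01, -0.06, -0.0], 'grip_force': 0.0, 'finger_gap': 85.76}
scene [[352.4, 0.0, 253.7], [0.0, 352.4, 197.9], [0.0, 0.0, 1.0]] [1171.0, -530.0, 842.0] [[0.66, 0.75, -0.01], [0.51, -0.45, -0.73], [-0.55, 0.48, -0.68]]
side [[452.0, 0.0, 253.4], [0.0, 452.0, 192.2], [0.0, 0.0, 1.0]] [140.0, -874.0, 1248.0] [[0.9, -0.44, -0.0], [-0.34, -0.69, -0.64], [0.28, 0.57, -0.77]]
wrist [[297.3, 0.0, 256.4], [0.0, 297.3, 190.8], [0.0, 0.0, 1.0]] [109.0, 593.0, 374.0] [[0.29, 0.96, -0.0], [0.93, -0.28, 0.26], [0.25, -0.08, -0.97]]
```

View pics/scene0.png

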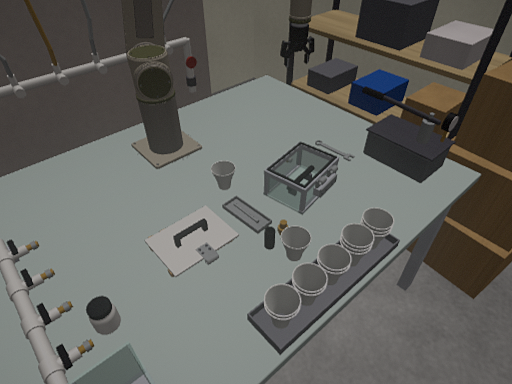

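View pics/side0.png

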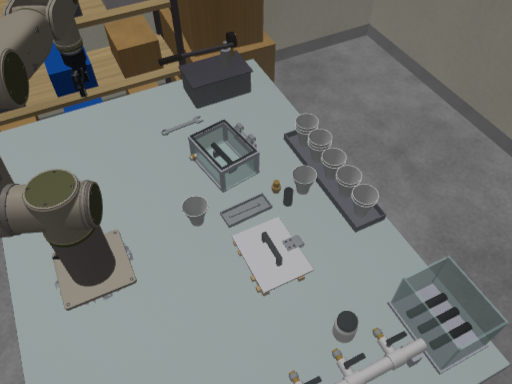

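View pics/wrist0.png

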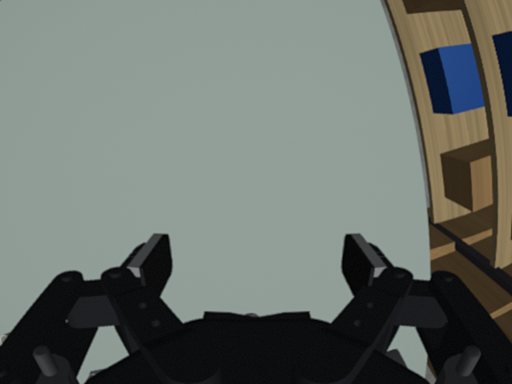

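The scene camera shows the lid with its black handle at about (192,240), hinge leaf at (207,252), and the tank at (301,175) with its hinge at (328,178). In the side view the lid is at (272,254), its hinge at (293,242), and the tank at (224,155) with its hinge at (245,135). The wrist camera sees only bare bench.

```bash
cat > h.py <<'E'
import numpy as np, cv2
def load(p): return dict(np.load(p))
def ray(d,uv):
    uv=np.asarray(uv,float); K=d["mtx"]; p=(uv-K[:2,2])/K[0,0]
    if d.get("fish",False):
        r=np.hypot(*p); v=np.array([*(p/r*np.sin(r)),np.cos(r)]) if r>0 else np.array([0,0,1.])
    else: v=np.array([*p,1.])
    R=d["R"]; v=R.T@v; return -R.T@d["t"], v/np.linalg.norm(v)
def onz(d,uv,z):
    c,v=ray(d,uv); return c+v*(z-c[2])/v[2]
def tri(obs):
    A=np.zeros((3,3));b=np.zeros(3);L=[]
    for d,uv in obs:
        c,v=ray(d,uv);P=np.eye(3)-np.outer(v,v);A+=P;b+=P@c;L.append((c,v))
    X=np.linalg.solve(A,b); return X,[float(np.linalg.norm(np.cross(X-c,v))) for c,v in L]
def proj(d,X):
    x=d["R"]@np.asarray(X,float)+d["t"]
    if d.get("fish",False):
        q=np.hypot(x[0],x[1]); s=np.arctan2(q,x[2])/max(q,1e-9); p=x[:2]*s
    else: p=x[:2]/x[2]
    return p*d["mtx"][0,0]+d["mtx"][:2,2]
def quad(mask):
    c=max(cv2.findContours(mask,cv2.RETR_EXTERNAL,cv2.CHAIN_APPROX_NONE)[0],key=cv2.contourArea)
    h=cv2.convexHull(c)
    for e in np.arange(2,40,.5):
        q=cv2.approxPolyDP(h,e,True)
        if len(q)<=4: return q[:,0,:].astype(float),cv2.contourArea(c)
def box(mask,x0,y0,x1,y1):
    m=np.zeros_like(mask);m[y0:y1,x0:x1]=mask[y0:y1,x0:x1];return m
E
python3 - <<'E'
from h import *
S=load("pics/scene0.npz");D=load("pics/side0.npz")
for d,b,hb in((S,(135,195,250,285),(165,212,215,250)),(D,(220,210,320,300),(255,228,290,268))):
    g=d["img"].min(2); sat=d["img"].max(2).astype(int)-g
    m=((g>190)*255).astype(np.uint8); 
    print("bg",d["img"][300,200],"lid", d["img"][235,222] if d is S else d["img"][250,250])
    m=cv2.morphologyEx(box(m,*b),cv2.MORPH_CLOSE,np.ones((3,3),np.uint8)); q,a=quad(m); print(q.tolist(),a,[onz(d,p,38).round().tolist() for p in q])
    k=box((d["img"].max(2)<60).astype(np.uint8)*255,*hb); c=max(cv2.findContours(k,0,1)[0],key=cv2.contourArea); print(cv2.minAreaRect(c), [onz(d,p,75).round().tolist() for p in cv2.boxPoints(cv2.minAreaRect(c))])
E
python3 - <<'E'
import cv2
import numpy as np
a=cv2.imread("pics/scene0.png")[130:230,250:350]; b=cv2.imread("pics/side0.png")[110:200,180:280]
a=cv2.resize(a,(400,400),interpolation=2); b=cv2.resize(b,(400,360),interpolation=2)
cv2.imwrite("pics/t0.png",np.hstack([a,np.vstack([b,np.zeros((40,400,3),np.uint8)])]))
E
```

```text
bg [136 143 139] lid [163 160 156]Traceback (most recent call last):
  File "<stdin>", line 7, in <module>
  File "h.py", line 23, in quad
    c=max(cv2.findContours(mask,cv2.RETR_EXTERNAL,cv2.CHAIN_APPROX_NONE)[0],key=cv2.contourArea)
ValueError: max() iterable argument is empty
```

View pics/t0.png

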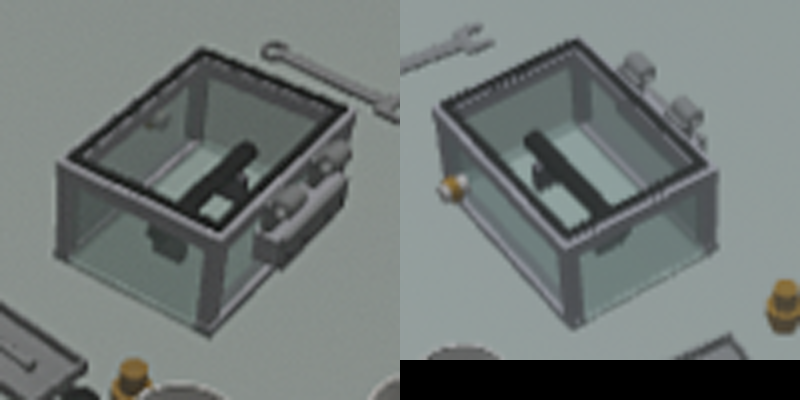

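The crop shows the tank's four rim corners. In the scene view they are at (264.5,171), (301,142), (339,158) and (305.5,190), with the hinge knuckles at (321,182) and (333,169). In the side view they are at (189,138), (224.5,120), (259.5,151) and (223,170.5).

```bash
python3 - <<'E'
from h import *
S=load("pics/scene0.npz");D=load("pics/side0.npz")
P=[]
for n,a,b in(("+-",(305.5,190),(259.5,151.3)),("++",(338.8,158),(224.5,120)),("--",(264.5,171.3),(223,170.5)),("-+",(300.8,141.8),(189.3,138))):
    X,e=tri([(S,a),(D,b)]);P.append(X);print(n,X.round(),np.round(e,1))
print("tank",np.mean(P,0).round(1), "yaw",[np.degrees(np.arctan2(*(P[i]-P[j])[[1,0]])) for i,j in((1,0),(3,2),(0,2),(1,3))], [np.linalg.norm(P[i]-P[j]) for i,j in((1,0),(3,2),(0,2),(1,3))])
C=[]
for d,b,hb in((S,(135,195,250,285),(165,212,215,250)),(D,(220,210,320,300),(255,228,290,268))):
    i=d["img"].astype(int); m=((i[:,:,0]>=i[:,:,1])&(i[:,:,0]>120)).astype(np.uint8)*255
    m=cv2.morphologyEx(box(m,*b),cv2.MORPH_OPEN,np.ones((3,3),np.uint8)); q,a=quad(m); print(q.tolist(),a,[onz(d,p,38).round().tolist() for p in q], np.mean([onz(d,p,38) for p in q],0).round())
    k=box((i.max(2)<70).astype(np.uint8)*255,*hb); c=max(cv2.findContours(k,0,1)[0],key=cv2.contourArea); r=cv2.minAreaRect(c); print(r); C.append(r[0])
print(tri([(S,C[0]),(D,C[1])]))
E
```

```text
+- [651. 135. 106.] [0.4 0.4]
++ [610. 351. 100.] [2.1 2.1]
-- [497. 104. 109.] [1.7 1.7]
-+ [455. 320. 101.] [4.7 4.7]
tank [553.5 227.7 103.9] yaw [np.float64(100.79726993328693), np.float64(101.03582817663882), np.float64(11.716205224846824), np.float64(11.31051850556574)] [np.float64(219.94779449766384), np.float64(221.08444344962206), np.float64(157.3576734439774), np.float64(158.25010633981935)]
[[237.0, 233.0], [177.0, 274.0], [145.0, 241.0], [204.0, 206.0]] 3047.0 [[599.0, -103.0, 38.0], [605.0, -319.0, 38.0], [442.0, -328.0, 38.0], [436.0, -109.0, 38.0]] [ 521. -215.   38.]
((190.5939178466797, 232.31471252441406), (11.024477005004883, 38.04400634765625), 59.34933090209961)
[[278.0, 218.0], [311.0, 270.0], [258.0, 290.0], [233.0, 236.0]] 3154.5 [[598.0, -110.0, 38.0], [596.0, -327.0, 38.0], [422.0, -315.0, 38.0], [435.0, -109.0, 38.0]] [ 513. -215.   38.]
((271.2220458984375, 248.36485290527344), (35.839202880859375, 6.3879194259643555), 58.671302795410156)
(array([ 517.73327074, -214.02858506,   55.4551636 ]), [0.23883723722464587, 0.238837237224787])
```

```bash
cat > go.py <<'E'
import sys, numpy as np
from scipy.spatial.transform import Rotation as Ro
from bench import status, eyes, r
def to(x,y,z,yaw):
    s=status.sense(); R=Ro.from_euler("xyz",s["tcp_rot"],degrees=True)
    T=Ro.from_euler("xyz",[180,0,yaw],degrees=True)
    print("t",round(s["time"],2),"pos",np.round(s["tool_pos"],1),np.round(s["tcp_rot"],2),"F",np.round(s["ft_force"],1),"gap",round(s["finger_gap"],1),"grip",round(s["grip_force"],1))
    print("cm",np.round(R.inv().apply(np.array([x,y,z])-s["tool_pos"])/10,3),"rad",np.round((R.inv()*T).as_rotvec(),4))
def snap(n,f):
    d=eyes.snapshot(n); d={k:np.asarray(v) for k,v in d.items()}; d["fish"]=np.array(n=="wrist")
    import cv2; cv2.imwrite(f"pics/{f}.png",d["img"][:,:,::-1]); np.savez(f"pics/{f}.npz",**d); return d
if __name__=="__main__": to(*map(float,sys.argv[1:5]))
E
python3 go.py 553 160 340 101
```

```text
t 0.15 pos [173.  574.1 230.5] [-1.7992e+02 -1.0000e-02  1.6323e+02] F [ 0.1  0.1 -0. ] gap 85.6 grip 0.0
cm [-48.334 -28.695 -10.919] rad [-1.300e-03  6.000e-04  1.086e+00]
```

```bash
python3 -m handwheel '{"series": [[[-12,-7,-9,0,0,0.27,1],[-24,-14,-11,0,0,0.54,1],[-36,-21,-11,0,0,0.8,1],[-48.3,-28.7,-11,0,0,1.086,1],[-48.3,-28.7,-11,0,0,1.086,1],[-48.3,-28.7,-11,0,0,1.086,1],[-48.3,-28.7,-11,0,0,1.086,1],[-48.3,-28.7,-11,0,0,1.086,1],[-48.3,-28.7,-11,0,0,1.086,1],[-48.3,-28.7,-11,0,0,1.086,1],[-48.3,-28.7,-11,0,0,1.086,1],[-48.3,-28.7,-11,0,0,1.086,1]]]}'
python3 - <<'E'
from go import *
to(553,80,340,101); snap("wrist","w1")
E
```

```text
time: 1.65
tool_pos: [551.9, 161.5, 341.0]
tcp_rot: [-180.0, -0.0, 101.1]
ft_force: [-1.0, -0.6, -0.6]
finger_gap: 85.3
grip_force: 0.0
t 1.65 pos [551.9 161.5 341. ] [-1.7996e+02 -3.0000e-02  1.0108e+02] F [-1.  -0.6 -0.6] gap 85.3 grip 0.0
cm [-8.024 -1.456  0.095] rad [-0.0008 -0.0005  0.0013]
```

View pics/w1.png

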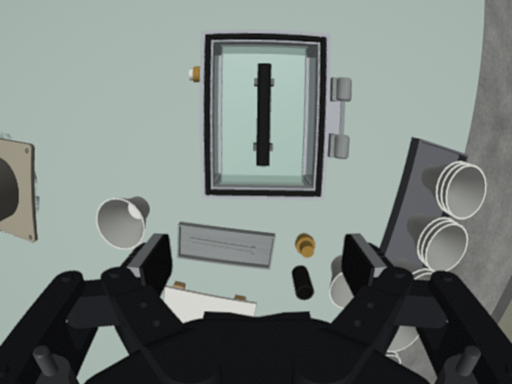

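The tank is seen from above. Its black seal frame has corners at about (206,36), (326,38), (321,195) and (206,194), and the hinge knuckles are at (343,88) and (341,146). The lid starts at (210,300). I'll take a second view from 70 mm further along tool x.

```bash
python3 -m handwheel '{"series": [[[7,0,0,0,0,0,1],[7,0,0,0,0,0,1],[7,0,0,0,0,0,1],[7,0,0,0,0,0,1]]]}' | head -3
cat > tank.py <<'E'
from h import *
import sys
def edges(d,z,f):
    # dark seal frame, subpixel: mask -> contour -> cast onto plane z -> min area rect in world
    i=d["img"].astype(int); m=(i.max(2)<55).astype(np.uint8)*255
    m=box(m,150,0,400,330)
    n,l,st,c=cv2.connectedComponentsWithStats(m)
    for k in range(1,n):
        w,h=st[k][2],st[k][3]
        if 80<w<220 and 100<h<260 and st[k][1]+h<290:
            cn=max(cv2.findContours((l==k).astype(np.uint8),0,cv2.CHAIN_APPROX_NONE)[0],key=cv2.contourArea)[:,0]
            W=np.array([onz(d,p,z)[:2] for p in cn],np.float32); q=cv2.minAreaRect(W)
            q4,_=quad((l==k).astype(np.uint8)*255); return q,q4
D=[load(f"pics/{f}.npz") for f in("w1","w2")]
Q=[]
for d in D:
    q,q4=edges(d,116,0); print(q); Q.append(q4); print(q4.tolist())
def order(q):
    c=q.mean(0); return q[np.argsort(np.arctan2(*(q-c).T[::-1]))]
P=[]
for a,b in zip(*map(order,Q)):
    X,e=tri([(D[0],a),(D[1],b)]);P.append(X);print(X.round(1),np.round(e,1))
print(np.mean(P,0))
E
python3 -c "
from go import *
to(553,80,340,101); snap('wrist','w2')
"; python3 tank.py
```

```text
time: 2.2
tool_pos: [539.3, 228.7, 341.4]
tcp_rot: [180.0, 0.0, 101.0]
t 2.2 pos [539.3 228.7 341.4] [1.7999e+02 2.0000e-02 1.0102e+02] F [-0.2  0.1  0.2] gap 85.3 grip 0.0
cm [-14.86   -1.494   0.145] rad [0.0002 0.0003 0.0003]
((547.6885986328125, 225.88385009765625), (149.09674072265625, 204.94607543945312), 10.32077693939209)
[[325.0, 38.0], [319.0, 195.0], [206.0, 193.0], [206.0, 35.0]]
((547.6290283203125, 226.31411743164062), (148.95640563964844, 204.51451110839844), 10.268115043640137)
[[324.0, 90.0], [315.0, 242.0], [208.0, 241.0], [205.0, 87.0]]
[455.9 313.8 111.3] [0.1 0.1]
[602.5 339.2 114.2] [0.4 0.4]
[638.5 138.4 113.7] [0.2 0.2]
[493.  113.6 117.3] [0.2 0.2]
[547.48162989 226.26325058 114.11268396]
```

View pics/w2.png

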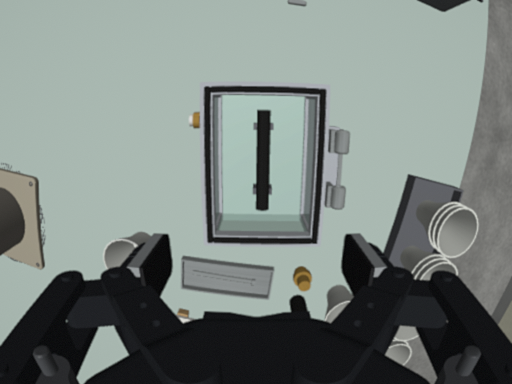

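The tank is nearer the image middle here: seal corners (205,87), (324,90), (315,242) and (208,241), knuckles (341,141) and (336,196). The measured seal height of 114 mm agrees with the 116 mm given. I'll check the knuckles and work out the move to a view of the lid.

```bash
python3 - <<'E'
from h import *
D=[load(f"pics/{f}.npz") for f in("w1","w2")]
C=[]
for d,b in zip(D,((330,70,360,165),(328,118,356,215))):
    i=d["img"].astype(int); bg=i[b[1]:b[3],b[2]+5].mean(0); m=(i.sum(2)<330).astype(np.uint8)*255
    n,l,st,c=cv2.connectedComponentsWithStats(box(m,*b)); k=np.argsort(-st[1:,4])[:3]+1
    print(st[k].tolist(),c[k].round(1).tolist()); 
T=np.array([547.6,226.1,0]);a=np.radians(10.3);R=np.array([[np.cos(a),-np.sin(a),0],[np.sin(a),np.cos(a),0],[0,0,1]])
for d in D:
    for p in((90,22,121),(110,22,121),(90,52,121),(110,52,121),(90,-22,121),(110,-22,121),(90,-52,121),(110,-52,121)): print(proj(d,T+R@p).round(1),end=" ")
    print()
from go import to
to(517,-280,250,90)
E
```

```text
[[336, 78, 14, 23, 102], [334, 135, 7, 23, 84], [330, 78, 3, 23, 60]] [[339.1, 91.0], [335.7, 146.1], [331.1, 89.8]]
[[328, 182, 8, 26, 87], [334, 131, 9, 23, 83], [328, 129, 4, 23, 51]] [[331.7, 193.5], [336.2, 142.1], [329.4, 140.7]]
[337.5  99.5] [352.7 100.7] [338.   75.8] [353.2  77.2] [336.2 134.6] [351.2 135.4] [334.9 158.2] [349.7 158.8] 
[335.2 153.5] [350.1 154.1] [336.4 129.8] [351.5 130.7] [332.9 187.3] [347.5 187.5] [331.  209.3] [345.4 209.4] 
t 2.25 pos [539.4 228.4 341.4] [1.7999e+02 2.0000e-02 1.0098e+02] F [ 0.4 -0.2  0.6] gap 85.2 grip 0.0
cm [-49.478 -11.885   9.152] rad [1.000e-04 3.000e-04 1.916e-01]
```

```bash
python3 -m handwheel '{"series": [[[-49,-12,7.1,0,0,0.19,1],[-49,-12,7.1,0,0,0.19,1],[-49,-12,7.1,0,0,0.19,1],[-49,-12,7.1,0,0,0.19,1],[-49,-12,7.1,0,0,0.19,1],[-49,-12,7.1,0,0,0.19,1],[-49,-12,7.1,0,0,0.19,1],[-49,-12,7.1,0,0,0.19,1],[-49,-12,7.1,0,0,0.19,1],[-49,-12,7.1,0,0,0.19,1],[-49,-12,7.1,0,0,0.19,1]]]}' | head -3
python3 -c "
from go import *
to(517,-225,270,90); snap('wrist','w3')
"
python3 -m handwheel '{"series": [[[5,0,0,0,0,0,1],[5,0,0,0,0,0,1],[5,0,0,0,0,0,1]]]}' | head -3
python3 -c "
from go import *
to(517,-225,270,90); snap('wrist','w4')
import cv2,numpy as np
cv2.imwrite('pics/w34.png',np.hstack([cv2.imread('pics/w%d.png'%k)[0:384,70:470] for k in(3,4)]))
"
```

```text
time: 3.62
tool_pos: [515.4, -273.9, 270.8]
tcp_rot: [180.0, -0.0, 90.2]
t 3.62 pos [ 515.4 -273.9  270.8] [ 1.7997e+02 -1.0000e-02  9.0160e+01] F [ 0.4 -0.1  0. ] gap 85.4 grip 0.0
cm [4.891 0.175 0.077] rad [ 0.0006 -0.0001  0.0028]
time: 4.05
tool_pos: [515.4, -224.1, 270.9]
tcp_rot: [179.9, 0.0, 90.2]
t 4.05 pos [ 515.4 -224.1  270.9] [1.7995e+02 5.0000e-02 9.0240e+01] F [0.8 0.3 0.2] gap 85.4 grip 0.0
cm [-0.094  0.155  0.091] rad [0.0009 0.0008 0.0043]
```

View pics/w34.png

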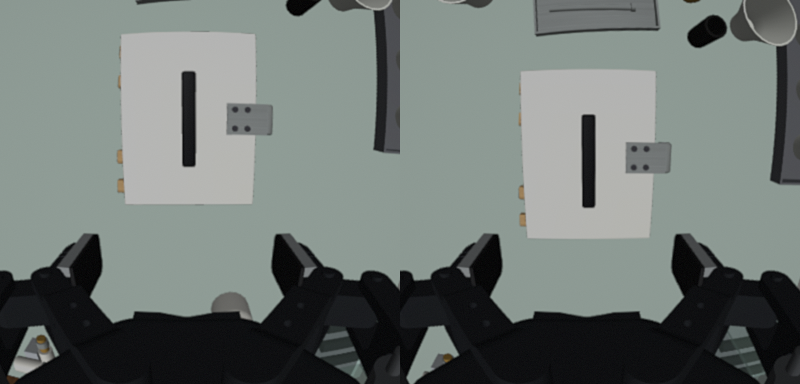

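In the left half the white lid spans (120,33) to (255,204), with the handle bar at (189,118) and the hinge leaf at (250,119). In the right half the bar is at (588,161). Both crops start at column 70 of the original images.

```bash
cat > lid.py <<'E'
from h import *
def lidm(d,b=(150,10,360,250)):
    i=d["img"].astype(int); w=((i[:,:,0]>=i[:,:,1]-1)&(i.min(2)>140)).astype(np.uint8)*255
    k=(i.max(2)<60).astype(np.uint8)*255
    return box(w,*b),box(k,*b)
if __name__=="__main__":
    D=[load(f"pics/w{k}.npz") for k in(3,4)];B=[];L=[]
    for d in D:
        w,k=lidm(d); c=max(cv2.findContours(k,0,1)[0],key=cv2.contourArea); r=cv2.minAreaRect(c); print(r)
        q=np.array(sorted(cv2.boxPoints(r).tolist(),key=lambda p:p[1])); B.append(((q[0]+q[1])/2,(q[2]+q[3])/2,np.array(r[0])))
        w=cv2.morphologyEx(w,cv2.MORPH_CLOSE,np.ones((15,15),np.uint8))
        w=cv2.morphologyEx(w,cv2.MORPH_OPEN,np.ones((41,41),np.uint8))
        c=max(cv2.findContours(w,0,cv2.CHAIN_APPROX_NONE)[0],key=cv2.contourArea)[:,0]
        print("lid on z38",cv2.minAreaRect(np.array([onz(d,p,38)[:2] for p in c],np.float32)))
        q,_=quad(w); L.append(q[np.argsort(np.arctan2(*(q-q.mean(0)).T[::-1]))])
        kk=[onz(d,p,79)[:2] for p in B[-1]]; print("bar on z79",np.round(kk,1).tolist(),np.degrees(np.arctan2(*(kk[0]-kk[1])[::-1])))
    for a,b in zip(*B): print("bar tri",[np.round(v,1) for v in tri([(D[0],a),(D[1],b)])])
    for a,b in zip(*L): print("corner tri",a,[np.round(v,1) for v in tri([(D[0],a),(D[1],b)])])
E
python3 lid.py
```

```text
((258.0, 118.5), (93.0, 12.0), 90.0)
lid on z38 ((516.1077270507812, -214.62408447265625), (171.26795959472656, 223.69393920898438), 0.21239297091960907)
bar on z79 [[515.5, -162.1], [515.9, -267.9], [515.7, -214.9]] 90.22352742913918
((258.0, 160.5), (91.0, 12.0), 90.0)
lid on z38 ((515.9064331054688, -214.95428466796875), (170.5634307861328, 223.62962341308594), 0.3339085578918457)
bar on z79 [[515.7, -161.2], [516.3, -267.5], [515.9, -213.0]] 90.3363025794538
bar tri [array([ 515.6, -161.3,   73. ]), array([0.1, 0.1])]
bar tri [array([ 516.1, -268.4,   76.1]), array([0.2, 0.2])]
bar tri [array([ 515.9, -215.1,   66.3]), array([0.1, 0.1])]
corner tri [192.  35.] [array([ 431.5, -104.9,   38.9]), array([0.3, 0.3])]
corner tri [323.  34.] [array([ 596.5, -105.2,   47.7]), array([0.4, 0.4])]
corner tri [321. 202.] [array([ 600.7, -324.3,   39.3]), array([0.2, 0.2])]
corner tri [196. 203.] [array([ 433.7, -325.7,   41.2]), array([0., 0.])]
```

```bash
python3 -c "
from go import *
to(516,-214.8,54,90.27)"
```

```text
t 4.1 pos [ 515.3 -224.6  270.7] [1.7996e+02 4.0000e-02 9.0190e+01] F [-0.  -0.7 -0.3] gap 85.5 grip 0.0
cm [ 0.999  0.057 21.673] rad [ 0.0006  0.0007 -0.0014]
```

```bash
python3 -m handwheel '{"series": [[[1,0.06,6,0,0,0,1],[1,0.06,12,0,0,0,1],[1,0.06,17,0,0,0,1],[1,0.06,20,0,0,0,1],[1,0.06,21.7,0,0,0,1],[1,0.06,21.7,0,0,0,1],[1,0.06,21.7,0,0,0,1]]]}' 100
python3 -m handwheel '{"series": [[[0,0,0,0,0,0,0.3],[0,0,0,0,0,0,0.1],[0,0,0,0,0,0,0],[0,0,0,0,0,0,0],[0,0,0,0,0,0,0],[0,0,0,0,0,0,0],[0,0,0,0,0,0,0],[0,0,0,0,0,0,0]]]}' 100
```

```text
time: 4.97
tool_pos: [516.8, -215.7, 55.1]
tcp_rot: [179.9, 0.1, 90.1]
ft_force: [0.1, -1.4, 0.4]
finger_gap: 85.6
grip_force: 0.0
time: 5.98
tool_pos: [516.0, -215.0, 53.9]
tcp_rot: [180.0, 0.0, 90.1]
ft_force: [0.0, 2.0, 4.8]
finger_gap: 13.9
grip_force: 98.7
```

```bash
python3 -m handwheel '{"series": [[[0,0,-1,0,0,0,0],[0,0,-3,0,0,0,0],[0,0,-7,0,0,0,0],[0,0,-12,0,0,0,0],[0,0,-16,0,0,0,0],[0,0,-18,0,0,0,0],[0,0,-18,0,0,0,0],[0,0,-18,0,0,0,0],[0,0,-18,0,0,0,0]]]}'
python3 -c "
from go import *
to(547.6,226.1,234,100.3); snap('wrist','w5'); snap('side','s5'); snap('scene','c5')
"
```

```text
time: 7.1
tool_pos: [514.5, -214.3, 230.8]
tcp_rot: [-179.8, -0.1, 90.1]
ft_force: [0.2, 0.2, -4.7]
finger_gap: 14.3
grip_force: 98.2
t 7.1 pos [ 514.5 -214.3  230.8] [-1.798e+02 -1.100e-01  9.011e+01] F [ 0.2  0.2 -4.7] gap 14.3 grip 98.2
cm [44.038  3.392 -0.247] rad [-0.0034 -0.0022 -0.1778]
```

View pics/w5.png

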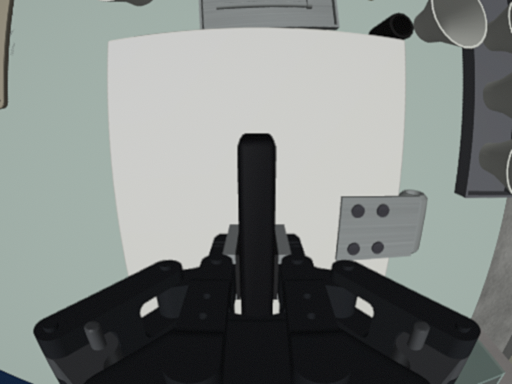

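The lid is held: its far corners are at (108,41) and (405,41), the bar centre line is at column 257 and the hinge leaf at (340–426, 195–260). I'll compare that with the grasp I expect.

```bash
cat > chk.py <<'E'
from h import *
def sub(d,a,b,n=40,s=3):
    # refine edge points between two pixel ends: max gradient along the normal
    g=cv2.GaussianBlur(cv2.cvtColor(d["img"],cv2.COLOR_RGB2GRAY),(3,3),0).astype(np.float32)
    a,b=np.array(a,float),np.array(b,float); t=(b-a)/np.linalg.norm(b-a); nn=np.array([-t[1],t[0]]); o=np.arange(-5,5.01,.25); out=[]
    for f in np.linspace(.03,.97,n):
        p=a+f*(b-a)+o[:,None]*nn; v=cv2.remap(g,p[:,0].astype(np.float32)[None],p[:,1].astype(np.float32)[None],1)[0]
        gr=np.abs(np.gradient(v)); k=gr.argmax()
        if gr[k]>2: out.append(p[k])
    return np.array(out)
if __name__=="__main__":
    d=load("pics/w5.npz"); z=230.8-24+8
    w=d["img"].astype(int)
    for n,pts in(("top",[(115,40),(260,29),(400,40)]),("left",[(109,50),(111,100),(117,180),(124,240)]),("right",[(405,50),(404,110),(401,180)])):
        P=[]
        for a,b in zip(pts,pts[1:]): P+=list(sub(d,a,b,20))
        W=np.array([onz(d,p,z)[:2] for p in P],np.float32); vx,vy,x0,y0=cv2.fitLine(W,cv2.DIST_HUBER,0,.01,.01).ravel()
        print(n,len(P),"dir deg",np.degrees(np.arctan2(vy,vx)).round(2),"pt",round(float(x0),1),round(float(y0),1))
E
python3 chk.py
```

```text
top 40 dir deg 0.32 pt 499.1 -101.8
left 60 dir deg -89.73 pt 427.1 -163.2
right 40 dir deg -89.78 pt 598.1 -142.2
```

```bash
python3 -m handwheel '{"series": [[[3,0.2,0,0,0,-0.02,0],[8,0.6,0,0,0,-0.04,0],[13,1,0,0,0,-0.06,0],[18,1.4,0,0,0,-0.08,0],[23,1.8,0,0,0,-0.1,0],[28,2.2,0,0,0,-0.12,0],[33,2.6,0,0,0,-0.14,0],[38,3,0,0,0,-0.16,0],[42,3.3,0,0,0,-0.176,0],[44,3.4,0,0,0,-0.176,0],[44,3.4,0,0,0,-0.176,0],[44,3.4,0,0,0,-0.176,0]]]}'|head -3
python3 -m handwheel '{"series": [[[0,0,2,0,0,0,0],[0,0,4,0,0,0,0],[0,0,6,0,0,0,0],[0,0,6.5,0,0,0,0],[0,0,6.5,0,0,0,0],[0,0,6.5,0,0,0,0],[0,0,6.5,0,0,0,0]]]}'
python3 -c "
from go import *
to(547.6,226.1,164,100.2); snap('wrist','w6'); snap('side','s6'); snap('scene','c6')
import cv2,numpy as np
cv=lambda f,x0,y0,x1,y1,s: cv2.resize(cv2.imread(f'pics/{f}.png')[y0:y1,x0:x1],None,fx=s,fy=s,interpolation=2)
a=cv('w6',60,0,460,300,2); cv2.imwrite('pics/v6.png',a)
"
```

```text
time: 8.75
tool_pos: [548.7, 224.3, 233.0]
tcp_rot: [-180.0, 0.0, 100.2]
time: 9.62
tool_pos: [549.3, 225.4, 169.4]
tcp_rot: [179.9, -0.0, 100.2]
ft_force: [-0.0, -0.2, -4.9]
finger_gap: 13.9
grip_force: 98.0
t 9.62 pos [549.3 225.4 169.4] [ 1.799e+02 -1.000e-02  1.002e+02] F [-0.  -0.2 -4.9] gap 13.9 grip 98.0
cm [ 0.099 -0.161  0.539] rad [ 0.0018 -0.0002  0.0001]
```

View pics/v6.png

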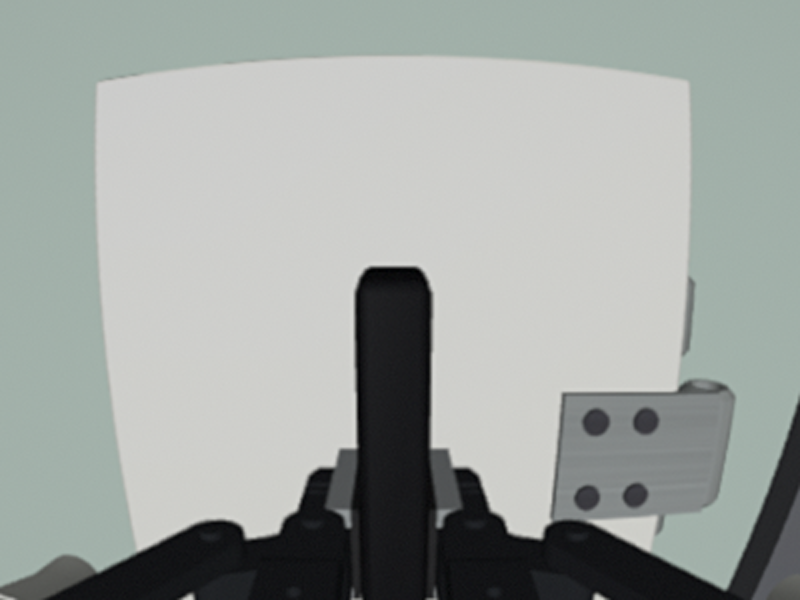

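The lid hovers over the tank. One tank knuckle shows past the lid's right edge at v6 (685–695, 278–355), which is w6 px (402–407, 139–177). The lid's knuckle ends at v6 (700–735, 380–505), which is w6 px (410–427, 190–252). I'll check the alignment in this one image.

```bash
cat > fit.py <<'E'
from chk import *
import sys
from bench import status
def axis_x(d,pix,z,yaw,rad=10):
    # cylinder along lid/tank y: lateral (x') of its axis from a silhouette pixel on its +x side
    a=np.radians(yaw); ex=np.array([np.cos(a),np.sin(a),0]); c,v=ray(d,pix)
    c2=np.array([c@ex,c[2]]); v2=np.array([v@ex,v[2]]); v2/=np.linalg.norm(v2)
    n=np.array([-v2[1],v2[0]]); n*=np.sign(n[0])  # normal toward +x
    # axis p: (p-c2).n = -rad
    return (-rad-(z-c2[1])*n[1])/n[0]+c2[0]
def run(f,zt,segs,tank,lidpx,yaw=10.3):
    d=load(f"pics/{f}.npz"); a=np.radians(yaw); ex=np.array([np.cos(a),np.sin(a)]); ey=np.array([-ex[1],ex[0]])
    L={}
    for n,pts in segs.items():
        P=[]
        for p,q in zip(pts,pts[1:]): P+=list(sub(d,p,q,20))
        W=np.array([onz(d,p,zt-16)[:2] for p in P]); W=np.c_[W@ex,W@ey]
        m=np.median(W,0); vx,vy,x0,y0=cv2.fitLine(W.astype(np.float32),cv2.DIST_HUBER,0,.01,.01).ravel()
        L[n]=(x0,y0); print(n,"rel yaw",(np.degrees(np.arctan2(vy,vx))+ (90 if n!="top" else 0)+90)%180-90,"at",round(float(x0),1),round(float(y0),1))
    print("lid centre x' from edges",(L["left"][0]+L["right"][0])/2,"width",L["right"][0]-L["left"][0],"y' from top",L["top"][1]-113)
    print("lid knuckle axis-100:",[round(axis_x(d,p,zt-23,yaw)-100,1) for p in lidpx])
    print("tank knuckle axis-100:",[round(axis_x(d,p,111,yaw)-100,1) for p in tank])
    t=np.array([547.6,226.1]);print("tank by seal x',y'",t@ex,t@ey)
if __name__=="__main__":
    run("w6",169.4,{"top":[(112,40),(260,27.5),(400,39)],"left":[(108,45),(108.5,100),(113,160),(122,230)],"right":[(404.5,50),(404,110),(402.5,135)]},[(407,148),(406.5,157),(405.5,167)],[(426.5,203),(423,225),(419,245)])
    from go import to; to(547.6,226.1,164,100.2)
E
python3 fit.py
```

```text
top rel yaw 0.12874603 at 577.8 236.3
left rel yaw 0.04185486 at 494.0 196.7
right rel yaw 0.176445 at 665.0 205.2
lid centre x' from edges 579.5071 width 170.91504 y' from top 123.31683
lid knuckle axis-100: [np.float64(580.1), np.float64(580.2), np.float64(580.1)]
tank knuckle axis-100: [np.float64(580.4), np.float64(580.6), np.float64(580.5)]
tank by seal x',y' 579.2026276102141 124.54431407906071
t 9.78 pos [549.  225.3 168.9] [ 1.7995e+02 -1.0000e-02  1.0020e+02] F [ 0.7  0.5 -4.7] gap 14.2 grip 98.0
cm [ 0.104 -0.124  0.485] rad [ 0.0009 -0.0001  0.    ]
```

```bash
python3 -m handwheel '{"series": [[[0.11,0,0.5,0,0,0,0],[0.11,0,1,0,0,0,0],[0.11,0,1.5,0,0,0,0],[0.11,0,2.0,0,0,0,0],[0.11,0,2.4,0,0,0,0],[0.11,0,2.4,0,0,0,0],[0.11,0,2.4,0,0,0,0],[0.11,0,2.4,0,0,0,0]]]}'
python3 -c "
from go import *
to(547.6,226.1,134,100.2); snap('wrist','w7'); snap('side','s7'); snap('scene','c7')
import cv2,numpy as np
cv=lambda f,x0,y0,x1,y1,s: cv2.resize(cv2.imread(f'pics/{f}.png')[y0:y1,x0:x1],None,fx=s,fy=s,interpolation=2)
a=cv('w7',340,110,460,260,4)[:600,:480]; b=cv('c7',290,130,370,205,4); c=cv('s7',205,95,285,170,4)
cv2.imwrite('pics/v7.png',np.hstack([a,np.vstack([b,c])]))
"
```

```text
time: 10.78
tool_pos: [548.7, 226.3, 144.6]
tcp_rot: [180.0, -0.0, 100.2]
ft_force: [-0.4, -0.8, -3.9]
finger_gap: 14.2
grip_force: 98.2
t 10.78 pos [548.7 226.3 144.6] [179.97  -0.   100.2 ] F [-0.4 -0.8 -3.9] gap 14.2 grip 98.2
cm [ 1.000e-03 -1.140e-01  1.063e+00] rad [ 0.0005 -0.0001 -0.    ]
```

View pics/v7.png

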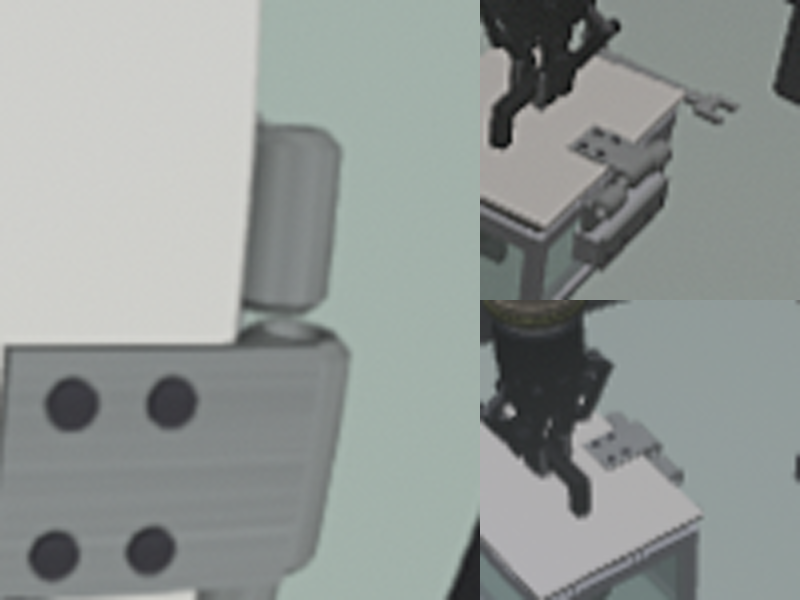

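v7 shows the lid's knuckle directly behind the tank's +y knuckle with a small gap. The tank knuckle's outer edge runs (341,150) to (330,290) in the crop and the lid's (349,355) to (320,550). The scene and side crops show the leaf sitting between the knuckles.

```bash
python3 - <<'E'
from fit import *
z=144.6; d=load("pics/w7.npz")
run("w7",z,{"top":[(115,43),(260,29),(395,42)],"left":[(112,60),(113,100),(117,160),(123,210)],"right":[(405,60),(404,100),(402,140),(400,185)]},[(340+340/4,110+155/4),(340+335/4,110+220/4),(340+330/4,110+285/4)],[(340+347/4,110+370/4),(340+335/4,110+450/4),(340+321/4,110+540/4)])
a=np.radians(10.3);ey=np.array([-np.sin(a),np.cos(a)])
for n,p,zz in(("tank far end",(340+290/4,110+125/4),119),("tank near end",(340+280/4,110+308/4),119),("lid +y end, rim",(340+285/4,110+318/4),z-23+9),("leaf top edge +y",(340+120/4,110+347/4),z-24+10),("leaf -y",(340+130/4,110+588/4),z-24+10)):
    print(n,onz(d,p,zz)[:2]@ey-124.5)
E
```

```text
top rel yaw 0.11380768 at 567.3 237.2
left rel yaw 0.69550323 at 493.9 187.8
right rel yaw 0.47450256 at 664.6 189.0
lid centre x' from edges 579.2636 width 170.70813 y' from top 124.18211
lid knuckle axis-100: [np.float64(579.7), np.float64(579.9), np.float64(580.6)]
tank knuckle axis-100: [np.float64(580.2), np.float64(580.4), np.float64(580.9)]
tank by seal x',y' 579.2026276102141 124.54431407906071
tank far end 52.155701123409955
tank near end 22.586133204512578
lid +y end, rim 23.96713540201543
leaf top edge +y 19.61187074368823
leaf -y -19.943491202431645
```

Aligned within 0.5 mm in x and y, so I'll press down.

```bash
python3 -m handwheel '{"series": [[[0.03,0.04,0.3,0,0,0,0],[0.03,0.04,0.5,0,0,0,0],[0.03,0.04,0.7,0,0,0,0],[0.03,0.04,0.9,0,0,0,0],[0.03,0.04,1.0,0,0,0,0],[0.03,0.04,1.0,0,0,0,0],[0.03,0.04,1.0,0,0,0,0]]]}'
python3 -c "
from go import *
to(547.6,226.1,134,100.2)"
```

```text
time: 11.8
tool_pos: [549.0, 226.7, 135.0]
tcp_rot: [180.0, -0.0, 100.2]
ft_force: [-4.2, -1.6, 5.2]
finger_gap: 13.9
grip_force: 99.5
t 11.8 pos [549.  226.7 135. ] [179.97  -0.   100.2 ] F [-4.2 -1.6  5.2] gap 13.9 grip 99.5
cm [-0.034 -0.146  0.098] rad [ 0.0004 -0.0001  0.    ]
```

```bash
python3 -m handwheel '{"series": [[[0,0,0.05,0,0,0,0],[0,0,0.1,0,0,0,0],[0,0,0.15,0,0,0,0],[0,0,0.15,0,0,0,0],[0,0,0.15,0,0,0,0],[0,0,0.15,0,0,0,0]]]}'
python3 -c "
from go import *
to(547.6,226.1,134,100.2);print(status.sense()['wrist_torque']); snap('wrist','w8'); snap('side','s8'); snap('scene','c8')
import cv2,numpy as np
cv=lambda f,x0,y0,x1,y1,s: cv2.resize(cv2.imread(f'pics/{f}.png')[y0:y1,x0:x1],None,fx=s,fy=s,interpolation=2)
a=cv('w8',340,110,460,260,4)[:600,:480]; b=cv('c8',290,130,370,205,4); c=cv('s8',205,95,285,170,4)
cv2.imwrite('pics/v8.png',np.hstack([a,np.vstack([b,c])]))
"
```

```text
time: 12.55
tool_pos: [549.0, 226.7, 134.8]
tcp_rot: [179.9, -0.0, 100.2]
ft_force: [-9.8, -3.4, 14.3]
finger_gap: 14.0
grip_force: 100.8
t 12.55 pos [549.  226.7 134.8] [179.95  -0.   100.21] F [-9.8 -3.4 14.3] gap 14.0 grip 100.8
cm [-0.035 -0.152  0.079] rad [ 0.0009 -0.0001  0.0001]
[-0.49282149  1.62060563 -0.02187469]
```

View pics/v8.png

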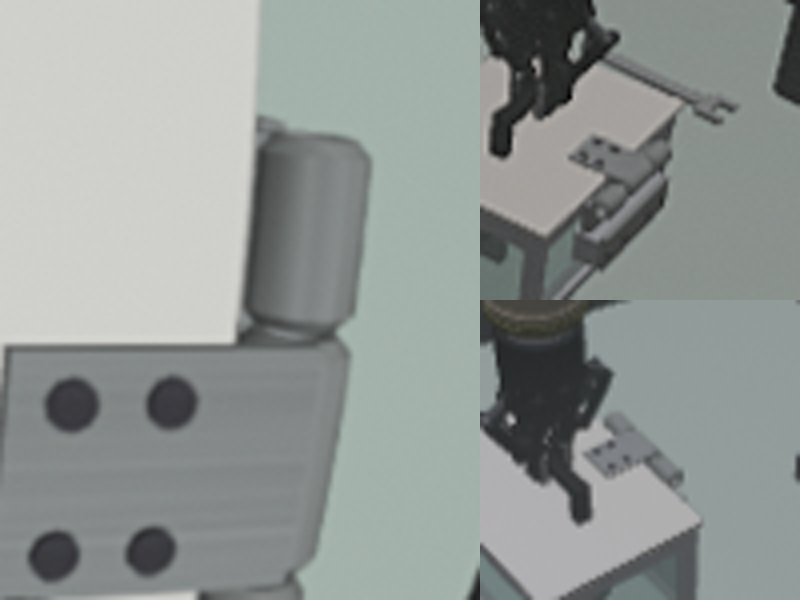

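v8 shows the two knuckles in line: the tank's outer edge (370,160)–(355,315) continues into the lid's at (349,350). The side force points radially, so it comes from arm compliance. I'll relieve it a little and check numerically.

```bash
python3 -m handwheel '{"series": [[[-0.01,-0.04,0,0,0,0,0],[-0.02,-0.08,0.02,0,0,0,0],[-0.02,-0.08,0.03,0,0,0,0],[-0.02,-0.08,0.03,0,0,0,0],[-0.02,-0.08,0.03,0,0,0,0]]]}'
python3 - <<'E'
from fit import *
from go import snap,to
Z=[]
for k in range(8):
    snap("wrist","w9"); s=status.sense(); Z.append([*s["tool_pos"],*s["ft_force"]])
print(np.mean(Z,0).round(2),np.std(Z,0).round(2)); z=134
run("w9",z,{"top":[(115,43),(260,29),(395,42)],"left":[(112,60),(113,100),(117,160),(123,210)],"right":[(405,60),(404,100),(402,140),(400,185)]},[(340+370/4,110+165/4),(340+363/4,110+240/4),(340+356/4,110+310/4)],[(340+347/4,110+370/4),(340+335/4,110+450/4),(340+321/4,110+540/4)])
d=load("pics/w9.npz");i=cv2.cvtColor(d["img"],cv2.COLOR_RGB2GRAY).astype(float)
for y in(155,165,175,184,200,215,230,243):
    g=np.abs(np.gradient(i[y,405:440])); k=g.argmax(); w=g[k-1:k+2]; x=405+k+(w[2]-w[0])/w.sum(); print(y,round(x,2),"axis-100 %.2f"%(axis_x(d,(x,y),111,10.3)-100))
E
```

```text
time: 13.32
tool_pos: [549.0, 226.7, 134.8]
tcp_rot: [179.8, -0.0, 100.2]
ft_force: [-6.6, -1.9, 12.4]
finger_gap: 14.3
grip_force: 100.6
[549.02 226.71 134.77  -6.76  -1.52  13.24] [0.01 0.02 0.01 0.45 0.74 0.67]
top rel yaw 0.040252686 at 598.9 237.8
left rel yaw 0.6964569 at 493.7 212.6
right rel yaw 0.63313293 at 665.6 186.4
lid centre x' from edges 579.6293 width 171.91055 y' from top 124.75418
lid knuckle axis-100: [np.float64(580.8), np.float64(581.0), np.float64(581.7)]
tank knuckle axis-100: [np.float64(580.5), np.float64(580.6), np.float64(580.9)]
tank by seal x',y' 579.2026276102141 124.54431407906071
155 431.84 axis-100 580.21
165 430.77 axis-100 580.15
175 429.78 axis-100 580.24
184 428.79 axis-100 580.34
200 426.95 axis-100 580.63
215 424.84 axis-100 580.85
230 422.02 axis-100 580.70
243 419.63 axis-100 580.82
```

```bash
python3 -c "
from bench import r
print(r.hand_in())"
```

```text
the job is handed in; nothing more can be done
None
```

I handed the job in with the lid seated on the tank, still gripped at about 100 N and held down with about 18 N on the seal, and the knuckle holes measured in line within about 1 mm; no verdict came back.

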